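# Load a converter module into the spring-stage test fixture

## Task

Load the finned converter module into the test fixture: set it gently, fins up, between the locators of the sprung stage with its slotted socket end towards the contact slide, then press it down and hold it until the latch catches and keeps the stage down. Then push the contact slide fully home so that its tongue plugs into the module's socket, and let go; leave the other things on the bench where they are.

Things in the scene. Friction and masses are not known exactly. Their poses are not given: they have to be found in the camera images.
- module: Converter module: aluminium block 130 long (x) x 54 wide (y) x 38 high (z), 0.34 to 0.56 kg, lengthwise fins on top (level, 38 above the underside), flat upright sides. The +x end, black for 16, has the socket, a slot 40 wide x 12 high x 16 deep, 9 to 21 above the underside; the -x end is closed, black for 6. Starts loose on the bench, fins up. Origin: centre of the underside; z up.
- module_socket (a point): Centre of the mouth of the module's socket slot: 65 along the module's +x from its origin, 15 above its underside. Axes as the module's.
- fixture: Test fixture fixed to the bench: aluminium base 12 thick, 130 wide (y), from x = -118 to +190. In its middle the sprung stage, at its -x end the latch, at its +x end the contact slide. Origin: on the bench top, exactly below the stage's centre; x runs along it from latch to contact slide, z up. Nothing on it stands over 117 above the bench.
- stage_seat (a point): Centre of the sprung stage's top face, where the centre of the module's underside belongs. Moves with the stage: 64 above the bench when up, about 49 when latched. Axes as the fixture's (the module's +x must point along its +x). The stage is a dark brown plate 144 (x) x 104 (y) x 8 with an open window in the middle over brass test probes.
- stage_nest (a point): The same point as stage_seat, for the nest: 134 (x) x 58 (y) inside, so 2 clear all round. Steel locators 10 high with tops flaring outwards to 17: on the long sides 42 to 60 from the centre along x (84 in the middle of each side is free for fingers), on the ends 20 to 32 off the centre line. Four guide posts at x = +-62, y = +-44, tops 75 above the bench.
- stage (a joint): Stage travel downwards, m: 0 = up (start), end stop 0.019. It slides without tilting. Springs push up with 9 N at the top, 0.45 N more per mm; it stays up under the module's weight. With the module on it, 7 to 15 N of push takes it down. Deeper than 0.015 the latch can catch; then it rests at about 0.015 when let go. Not caught, it rises again.
- latch (a joint): Angle of the spring latch, rad: a steel hook 18 wide with a black release tab, hinged at the stage's -x end, top about 62 above the bench. 0 = closed (start). The stage pushes it out to about 0.15 on the way down; past 0.015 its damped spring swings it back over the stage's roller within 0.5 s. Caught: under 0.05 with the stage down. It works by itself; do not touch it.
- contact_slide (a joint): Contact slide travel towards the stage (the fixture's -x), m: starts drawn back at 0 to 0.010, end stop 0.045 = fully home. Friction about 2.5 N, no spring. Its tongue, 30 wide x 4 thick, reaches 30 ahead of it, 64 above the bench; it enters the module's socket 12 deep, at the right height only when the stage is latched down.
- slide_handle (a point): Centre of the top of the contact slide's black upright grip, 117 above the bench; the grip is 16 thick (x), 50 wide (y), 37 tall. It lies 150 along the fixture's +x from the origin when drawn back (joint 0), 105 when fully home. Push its outer (+x) face, or pinch it from above. Axes as the fixture's.
- reel: Reel of solder wire standing near the module: 56 across, 46 high. Origin: centre of its underside. Leave alone.
- screwdriver: Screwdriver with black handle, 190 long, lying beside the fixture; origin under its middle. Leave alone.
- multimeter: Grey hand multimeter 150 x 76 x 42 lying on the bench at the left; origin under its middle. Leave alone.
- test_bulb: Glass lamp in a white porcelain holder, 68 across at the foot, 133 high, standing at the back in the middle; origin under its centre. Leave alone.
- adapter: Black plastic adapter 88 x 46 x 30 with a smooth top and no fins, at the right; origin under its middle. Leave alone.
- parts_tray: White open tray of capacitors 160 x 110 x 36, at the right rear; origin under its middle. Leave alone.
- tape: Roll of grey tape, 92 across, 24 high, at the left rear; origin under its centre. Leave alone.

How it is judged:
On the way, in this order (a step that is already met when the one before it is completed fails the run):
1. the module lies in the nest on the stage, socket end towards the contact slide (x of module in the frame of stage_seat between -0.004 and 0.004 m and y of module in the frame of stage_seat between -0.004 and 0.004 m and z of module in the frame of stage_seat between -0.003 and 0.003 m and x of module_socket in the frame of stage_seat above 0.055 m and angle between module's own z axis and vertical below 0.06 rad), for 0.05 s.
2. with the module in the nest, the stage is down and the latch has closed over it (all of step 1 and value of joint stage above 0.0125 m and value of joint latch below 0.05 rad), for 0.2 s.
3. the contact slide is fully home in the socket of the latched module (all of step 2 and value of joint contact_slide above 0.042 m), for 0.2 s.
At the end, for the whole second after the job is handed in: Module flat in the nest (centre within 4 mm, underside within 3 mm, tilt under 0.06 rad), socket end towards the slide; stage held down by the closed latch (travel 0.0125 to 0.017 m, latch under 0.05 rad); contact slide within 3 mm of fully home; all released and at rest (all of step 3 and value of joint stage below 0.017 m and linear speed of module below 0.02 m/s); the robot touches nothing.
It fails at once if the module is dropped: it falls faster than 0.6 m/s (about 18 mm of fall) with no finger on it (contact force between the fingers and module below 0.05 N and linear speed of module above 0.6 m/s).
It fails at once if something else on the bench (reel, screwdriver, multimeter, test bulb, adapter, parts tray or tape) is moved more than 40 mm (distance of any of reel, screwdriver, multimeter, test_bulb, adapter, parts_tray, tape from where it was at the start of the episode above 0.04 m).
It also fails if it takes over 54 s, if anything falls off the work surface, if the arm or the gripper's body presses on something with over 40 N, if the wrist force passes 120 N, or if a joint passes its speed limit or range.

## Robot

A 7-joint arm with a two-finger parallel gripper is mounted at the origin on the work surface. World frame = base frame: x ahead of the robot, y to its left, z up, the work surface at z = 0. Lengths are in m, angles in rad, forces in N, time in s.
With the tool pointing down it reaches from about 0.4 to 0.9 m from the base axis. Payload 5.6 kg.
Tool frame: the origin (TCP) lies midway between the tips of the shut fingers; the grasp point (between the pads) lies 19 mm behind it; z points along the fingers, y is the line along which they close (so a half turn about z gives the same grasp; the last joint's range is limited). The gripper opens to 92 mm and grips with 3 to 60 N. Pads are 20 mm wide; open, the fingers measure 128 mm over their backs; the gripper's body (75 mm by 189 mm) begins 69 mm behind the grasp point.
Start: joints at [1.277, 0.468, -0.012, 1.603, 0.006, 1.071, -0.056], TCP at [0.161, -0.63, 0.215] pointing down, gripper open.
Joint ranges: [-2.53, 2.53], [-0.31, 2.02], [-1.57, 1.55], [0.28, 2.44], [-1.29, 4.43], [0.15, 1.84], [-2.92, 2.92]. Speed limits (rad/s): [2.57, 2.57, 3.14, 3.14, 3.14, 3.14, 3.14].

## Interface

Orientations are given as a 3x3 rotation matrix whose columns are the frame's x, y, z axes.
In Python, from station import env, effector, solver, viewer, workorder, search_frame, tip_of gives the robot as it stands. Calls block until the motion is done:
- env.reach(position, orientation): joint-space move of the TCP to a pose.
- env.movel(position, frame=None, rate=0.15): straight line of the TCP; frame=None keeps the orientation; rate is the mean speed in m/s.
- env.goto_joints(angles): joint-space move.
- effector.release() and effector.grasp(squeeze=None): open the fingers fully, or close them until they stop; squeeze is the grip in N (None keeps the last).
- env.pause(seconds).
- solver.inverse_kinematics(position, orientation): joint angles nearest the present ones, or None.
- env.sense(): the state.
- viewer.read_camera(name): name is "scene" or "top" or "wrist"; returns (picture, depth): 384x512x3 uint8, red, green, blue; 384x512 float32, m along the optical axis (not along the pixel's ray), 0 where there is no reading.
- viewer.camera_info(name): a dict with "intrinsics" (3x3 intrinsics, pixels), "eye" and "rotation" of the camera in the world; the wrist camera has in their place "T_tool_cam" (4x4, takes a point from camera to tool coordinates, whose origin is the TCP and whose axes are the flange's). Camera axes: x right, y up, looking along -z (the intrinsics and any distortion apply to the point x, -y, -z); pixel columns grow to the right and rows downward; lengths in m; the calibration is good to about 2 mm. A picture is of the moment at which its call begins: read the wrist's pose just before it. camera_info takes no time and is no camera call.
A pose or a line that the arm cannot do raises env.PlanningError and nothing moves.
- workorder.finish_job(): hands the job in; it is judged then, once.
Trained networks look in the newest picture that a camera, given by its name, has taken for a name from the list of things; names that differ only in an ending like _2 or _b are one class to them, and where a whole thing is asked for, a point or a joint stands for the part that bears it (a point fixed in the world has none). Each returns a list of dicts, best first, with "score" (0 to 1); they miss things now and then, are a little off and sometimes report something else, mostly with a low value. They report only what shows in the picture. A call takes as long as a camera call.
- search_frame(camera, name): "at" ([x, y, z] in m, in world coordinates, good to about 4 mm: the middle of the surface that is visible of it).
- tip_of(camera, name): "at" ([x, y, z] in m, in world coordinates, good to about 4 mm: a listed point, or the origin of a listed thing).
The state is a dict: "t": time; "joint_positions": joint angles; "joint_velocities": joint speeds; "tau": joint torques, N m; "ee_pos": TCP position; "tcp_rot": TCP orientation; "wrist_force": force on the tool from outside, world axes, zero at the start; "moment": the same for the moment, N m; "gripper_width": finger opening in m; "grasp_force": force on a finger pad.
Only numpy, scipy, OpenCV 4.12 (cv2) and the standard library are available. Lean on these libraries where they do the work, as an engineer would, in place of code of your own. Each camera call takes 0.05 s, during which the arm holds its last target. There are 200 camera calls.

## Working session

There is one attempt and no reset: what is moved stays moved. The work goes in short steps, each a Python script; the robot and the scene stay as the last script left them, time stands still between calls to the robot, and variables do not carry over. Pictures are saved under pics/ and viewed, at most 10 in all, crops included, and the job is handed in when it is done.

```bash
ls; mkdir -p pics; python3 - <<'E'
from station import env, effector, solver, viewer, search_frame, tip_of
import cv2, numpy as np
for c in ["top","scene"]:
    p,d=viewer.read_camera(c)
    cv2.imwrite(f"pics/{c}0.png",cv2.resize(p[:,:,::-1],(800,600)))
    np.save(f"pics/{c}0d.npy",d); np.save(f"pics/{c}0p.npy",p)
    i=viewer.camera_info(c); print(c,i)
    for n in ["module","module_socket","fixture","stage_seat","slide_handle","reel","screwdriver","test_bulb","latch"]:
        r=tip_of(c,n); print(n,[(np.round(x["at"],3),round(x["score"],2)) for x in r[:3]])
print(env.sense())
E
```

```text
pics
top {'intrinsics': array([[400.45418571,   0.        , 254.53507842],
       [  0.        , 400.45418571, 196.98371264],
       [  0.        ,   0.        ,   1.        ]]), 'eye': array([ 0.47635077, -0.00360131,  1.29730271]), 'rotation': array([[ 0.00925492,  0.99635511, -0.08479885],
       [-0.99992903,  0.00858511, -0.00826008],
       [-0.00750196,  0.08486928,  0.99636385]])}
module [(array([0.5  , 0.154, 0.002]), 0.62)]
module_socket [(array([0.496, 0.215, 0.014]), 0.67)]
fixture [(array([ 0.499, -0.25 ,  0.   ]), 0.91)]
stage_seat [(array([ 0.501, -0.249,  0.061]), 0.66)]
slide_handle [(array([ 0.482, -0.102,  0.115]), 0.92), (array([ 0.5  , -0.25 ,  0.061]), 0.22)]
reel [(array([0.612, 0.162, 0.001]), 0.53), (array([ 0.6  , -0.476,  0.001]), 0.19)]
screwdriver [(array([ 0.373, -0.219, -0.002]), 0.77), (array([ 0.745, -0.029,  0.001]), 0.53)]
test_bulb [(array([ 0.744, -0.028,  0.003]), 0.66)]Traceback (most recent call last):
  File "<stdin>", line 9, in <module>
ValueError: it knows: adapter, fixture, module, module_socket, multimeter, parts_tray, reel, screwdriver, slide_handle, stage_nest, stage_seat, tape, test_bulb
```

```bash
python3 - <<'E'
from station import env, effector, solver, viewer, search_frame, tip_of
import cv2, numpy as np
c="scene"
p,d=viewer.read_camera(c)
cv2.imwrite(f"pics/{c}0.png",cv2.resize(p[:,:,::-1],(800,600)))
print(viewer.camera_info(c)["eye"])
for n in ["module","module_socket","fixture","stage_seat","slide_handle"]:
    r=tip_of(c,n); print(n,[(np.round(x["at"],3),round(x["score"],2)) for x in r[:3]])
print(env.sense())
E
```

```text
[1.20413968 0.60504054 0.96644507]
module [(array([ 0.502,  0.153, -0.001]), 0.69)]
module_socket [(array([0.492, 0.225, 0.015]), 0.97)]
fixture [(array([ 0.5  , -0.248,  0.003]), 0.84)]
stage_seat [(array([ 0.501, -0.248,  0.063]), 0.92), (array([ 0.5  , -0.25 ,  0.003]), 0.69), (array([0.575, 0.44 , 0.001]), 0.17)]
slide_handle [(array([ 0.482, -0.099,  0.115]), 0.74)]
{'t': 0.75, 'joint_positions': array([ 1.27700791,  0.46743688, -0.01158483,  1.60271099,  0.00599195,
        1.07139355, -0.05629361]), 'joint_velocities': array([-9.71535653e-04,  1.58584021e-03,  3.50718745e-04, -9.56597319e-05,
       -5.05100303e-04,  6.69923858e-04, -9.01365602e-04]), 'tau': array([-1.27240510e-03, -5.20319009e+01, -1.29331736e-02, -2.44035548e+01,
       -5.66905760e-02,  1.13321550e-02,  1.20202489e-05]), 'ee_pos': array([ 0.16126233, -0.62968734,  0.21462879]), 'tcp_rot': array([[ 9.68737485e-01,  2.48088059e-01, -1.25869992e-05],
       [ 2.48088056e-01, -9.68737481e-01, -9.38511342e-05],
       [-3.54768435e-05,  8.77944276e-05, -9.99999996e-01]]), 'wrist_force': array([-0.14159016,  0.10107184,  0.05987766]), 'moment': array([-0.08834666,  0.07296189, -0.03005592]), 'grasp_force': 0.0, 'gripper_width': 0.09211539760507924}
```

View pics/top0.png

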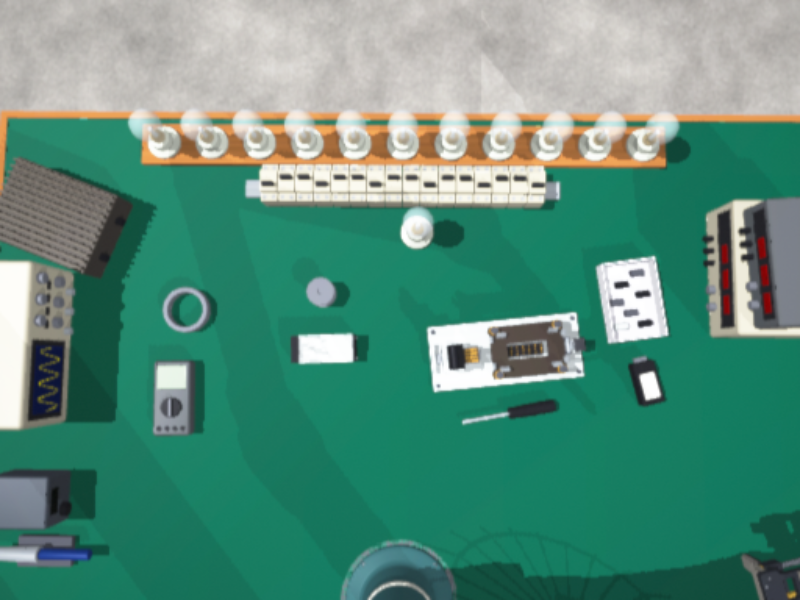

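The top view shows the module at about (325,348), with its thick black socket end to the left (+y). The fixture is at about (505,352), with its slide to the left and its latch to the right, so it lines up with the module. Next I'll look closer with the wrist camera.

```bash
cat > h.py <<'E'
from station import env, effector, solver, viewer, workorder, search_frame, tip_of
import cv2, numpy as np
def R(yaw):  # tool x along yaw, tool z down
    c,s=np.cos(yaw),np.sin(yaw); return np.array([[c,s,0],[s,-c,0],[0,0,-1.]])
def shot(name):
    s=env.sense(); p,d=viewer.read_camera("wrist"); i=viewer.camera_info("wrist")
    T=np.eye(4); T[:3,:3]=s["tcp_rot"]; T[:3,3]=s["ee_pos"]; T=T@i["T_tool_cam"]
    K=i["intrinsics"]; v,u=np.mgrid[:d.shape[0],:d.shape[1]]
    P=np.stack([(u-K[0,2])/K[0,0]*d,-(v-K[1,2])/K[1,1]*d,-d],-1)@T[:3,:3].T+T[:3,3]
    P[d==0]=np.nan
    np.savez(f"pics/{name}.npz",p=p,d=d,P=P,T=T,K=K); cv2.imwrite(f"pics/{name}.png",p[:,:,::-1])
    return p,P
E
python3 - <<'E'
from h import *
i=viewer.camera_info("wrist"); print({k:np.round(v,3) if not isinstance(v,dict) else v for k,v in i.items()})
yaw=np.deg2rad(97)
for nm,xy in [("fix",(0.5,-0.25)),("mod",(0.5,0.153))]:
    for k in (0,np.pi):
        for z in (0.05,0.3): 
            q=solver.inverse_kinematics([*xy,z],R(yaw+k)); print(nm,k,z,None if q is None else np.round(q,2))
E
```

```text
{'intrinsics': array([[317.   ,   0.   , 260.644],
       [  0.   , 317.   , 187.112],
       [  0.   ,   0.   ,   1.   ]]), 'T_tool_cam': array([[ 0.001,  0.969,  0.246,  0.069],
       [ 1.   , -0.   , -0.   , -0.   ],
       [-0.   ,  0.246, -0.969, -0.17 ],
       [ 0.   ,  0.   ,  0.   ,  1.   ]])}
fix 0 0.05 [ 0.78  0.6  -0.48  1.91  0.41  0.72  0.18]
fix 0 0.3 [ 0.83  0.29 -0.52  1.7   0.15  1.19  0.39]
fix 3.141592653589793 0.05 [ 0.28  0.54  0.16  1.95 -0.13  0.66 -2.5 ]
fix 3.141592653589793 0.3 [ 0.41  0.24 -0.01  1.73  0.    1.18 -2.62]
mod 0 0.05 [ 0.38  0.76 -0.98  1.98  0.83  0.88 -0.94]
mod 0 0.3 [ 0.55  0.39 -1.15  1.76  0.38  1.24 -0.57]
mod 3.141592653589793 0.05 [ 0.55  1.05 -1.33  1.97  1.15  1.18  1.99]
mod 3.141592653589793 0.3 [ 0.63  0.48 -1.3   1.76  0.49  1.28  2.47]
```

View pics/scene0.png

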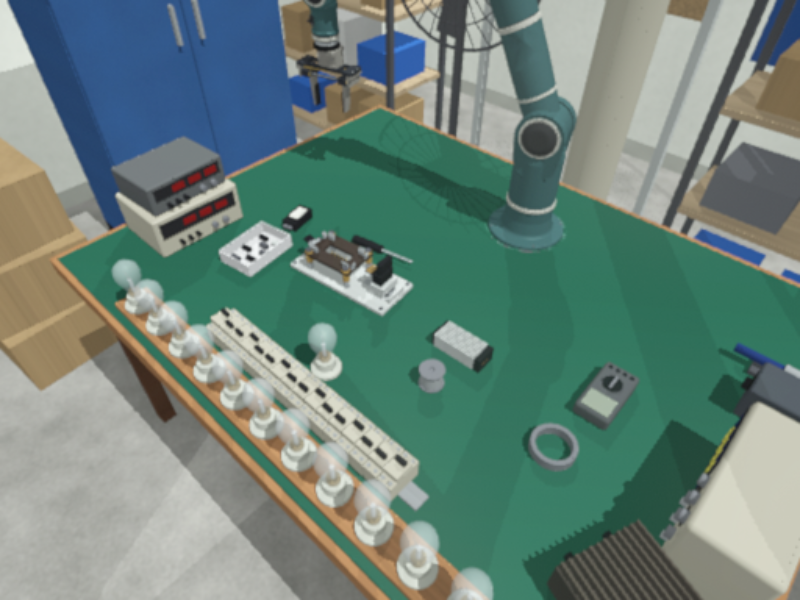

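The scene view confirms it: the module lies fins up, with its black socket end at (480,350) on the +y side. The reel is close by at (430,375).

```bash
python3 - <<'E'
from h import *
yaw=np.deg2rad(97); ux=R(yaw)[:2,0]
for nm,xy in [("fix",(0.498,-0.235)),("mod",(0.5,0.153))]:
    xy=np.array(xy)+0.02*ux
    env.reach([*xy,0.25],R(yaw)); env.pause(0.2)
    p,P=shot(nm)
    for n in (["stage_seat","stage_nest","fixture","slide_handle"] if nm=="fix" else ["module","module_socket","reel"]):
        r=tip_of("wrist",n); print(n,[(np.round(x["at"],4),round(x["score"],2)) for x in r[:3]])
print(env.sense()["t"])
a=cv2.imread("pics/fix.png");b=cv2.imread("pics/mod.png")
cv2.imwrite("pics/fm.png",np.vstack([a[40:340],b[40:340]]))
E
```

```text
stage_seat [(array([ 0.4922, -0.2497,  0.0629]), 0.78)]
stage_nest [(array([ 0.4977, -0.2473,  0.0631]), 0.82)]
fixture [(array([ 0.5047, -0.2513,  0.0017]), 0.89)]
slide_handle [(array([ 0.4835, -0.0968,  0.1178]), 0.74)]
module [(array([ 4.972e-01,  1.565e-01, -2.000e-04]), 0.98)]
module_socket [(array([0.4999, 0.2208, 0.0139]), 0.87)]
reel [(array([ 6.169e-01,  1.645e-01, -3.000e-04]), 0.86)]
4.9667
```

View pics/fm.png

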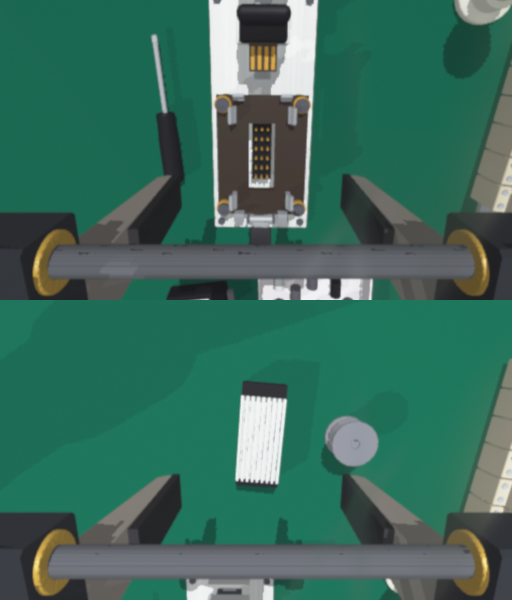

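Upper picture: the stage at (262,155) with its four brass posts, and the grip at (263,22), both clear. Lower picture: the module at (262,435), turned slightly clockwise, with its socket end up. I'll fit both from depth.

```bash
cat > fit.py <<'E'
from h import *
def rect(P,lo,hi,c,r,col=None,p=None):
    m=(P[...,2]>lo)&(P[...,2]<hi)&(np.hypot(P[...,0]-c[0],P[...,1]-c[1])<r)
    if col is not None: m&=col(p.astype(int))
    m=cv2.morphologyEx(m.astype(np.uint8),cv2.MORPH_OPEN,np.ones((3,3),np.uint8))
    n,l,s,_=cv2.connectedComponentsWithStats(m); k=1+s[1:,4].argmax()
    Q=P[l==k]; (cx,cy),(w,h),a=cv2.minAreaRect(Q[:,:2].astype(np.float32))
    if w<h: a+=90; w,h=h,w
    return np.round([cx,cy,w,h,a%180,np.median(Q[:,2]),len(Q)],4)
E
python3 - <<'E'
from fit import *
f=np.load("pics/fix.npz");m=np.load("pics/mod.npz")
print("module top",rect(m["P"],.030,.046,(.5,.155),.1))
print("module bench z",np.nanmedian(m["P"][100:150,100:200,2]),np.nanmedian(f["P"][100:150,60:120,2]))
dark=lambda p:p.max(-1)<110
print("stage",rect(f["P"],.058,.07,(.498,-.249),.12))
print("stage dark",rect(f["P"],.058,.07,(.498,-.249),.12,dark,f["p"]))
print("grip",rect(f["P"],.108,.125,(.48,-.1),.06))
print("base",rect(f["P"],.006,.018,(.495,-.21),.25))
P=f["P"];
for z0,z1 in((.07,.08),):
    M=((P[...,2]>z0)&(P[...,2]<z1)&(np.hypot(P[...,0]-.5,P[...,1]+.25)<.12)).astype(np.uint8)
    n,l,s,_=cv2.connectedComponentsWithStats(M)
    for k in range(1,n):
        if s[k,4]>8: print(s[k,4],np.round(P[l==k].mean(0),4))
E
```

```text
module top [4.97800e-01 1.90700e-01 6.16000e-02 5.39000e-02 9.21514e+01 3.85000e-02
 8.38000e+02]
module bench z 0.0006905666312175818 0.0008168564319273042
stage [ 5.02100e-01 -2.69500e-01  1.84800e-01  1.04200e-01  9.62359e+01
  6.45000e-02  8.13800e+03]
stage dark [ 5.0010e-01 -2.4950e-01  1.4460e-01  1.0170e-01  9.6392e+01  6.4500e-02
  7.0910e+03]
grip [ 4.835e-01 -1.005e-01  4.930e-02  1.620e-02  6.225e+00  1.163e-01
  1.013e+03]
base [ 4.8620e-01 -1.2560e-01  1.3030e-01  1.2970e-01  6.1722e+00  1.2500e-02
  7.3610e+03]
215 [ 0.4496 -0.1919  0.0745]
34 [ 0.4667 -0.1838  0.0768]
213 [ 0.5363 -0.1824  0.0746]
25 [ 0.5181 -0.178   0.0768]
66 [ 0.4636 -0.2014  0.0766]
73 [ 0.5249 -0.1952  0.0762]
73 [ 0.4746 -0.3018  0.076 ]
71 [ 0.5362 -0.2952  0.0761]
170 [ 0.4626 -0.314   0.0746]
165 [ 0.5505 -0.3043  0.0747]
67 [ 0.4817 -0.3202  0.0758]
64 [ 0.5336 -0.3145  0.0757]
```

```bash
python3 - <<'E'
from fit import *
m=np.load("pics/mod.npz");P=m["P"]
for lo,hi in((.030,.046),(.034,.042),(.02,.046)):
    M=(P[...,2]>lo)&(P[...,2]<hi)&(np.hypot(P[...,0]-.4975,P[...,1]-.155)<.082)
    print(cv2.minAreaRect(P[M][:,:2].astype(np.float32)),M.sum())
E
```

```text
((0.4990251362323761, 0.15626442432403564), (0.05404090881347656, 0.1305076777935028), 2.1303186416625977) 2936
((0.4990251362323761, 0.15626442432403564), (0.05404090881347656, 0.1305076777935028), 2.1303186416625977) 2771
((0.4990251362323761, 0.15626442432403564), (0.05404090881347656, 0.1305076777935028), 2.1303186416625977) 4531
```

```bash
python3 - <<'E'
from fit import *
yaw=np.deg2rad(92.13); c=[.4990,.1563]
env.reach([*c,.08],R(yaw)); env.movel([*c,.006],rate=.06)
effector.grasp(35); s=env.sense(); print(s["gripper_width"],s["grasp_force"],s["ee_pos"])
env.movel([*c,.19],rate=.12); env.pause(.3)
s=env.sense(); print(s["t"],s["ee_pos"],s["wrist_force"],s["gripper_width"])
p,P=shot("held")
Q=(P-s["ee_pos"])@s["tcp_rot"]   # tool coordinates
np.save("pics/heldQ.npy",Q)
M=(np.abs(Q[...,2]+.0325)<.008)&(np.abs(Q[...,0])<.09)&(np.abs(Q[...,1])<.024)
print(cv2.minAreaRect(Q[M][:,:2].astype(np.float32)),M.sum(),np.median(Q[M][:,2]),Q[M].min(0),Q[M].max(0))
E
```

```text
0.05354277286345248 35.00011324882507 [0.49905298 0.15630589 0.00603202]
9.7083 [0.49886025 0.15635635 0.18975336] [ 0.57238695  0.11605913 -5.295167  ] 0.054143474652749025
((0.0029259994626045227, -8.009374141693115e-07), (0.12520629167556763, 0.04799698293209076), 0.0035892415326088667) 13933 -0.032272109513369444 [-0.0596786  -0.02399996 -0.03472755] [ 0.06552822  0.02399728 -0.0245074 ]
```

View pics/held.png

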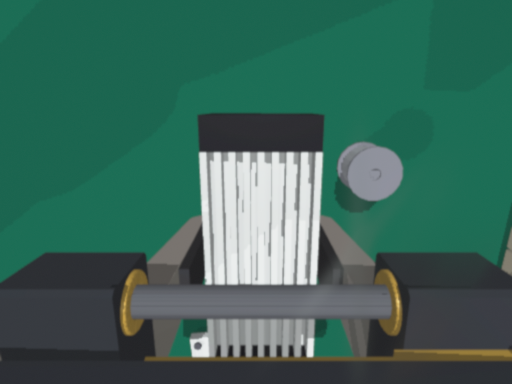

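The module is held square between the fingers, with its black socket end at rows 114–150 and columns 200–322. I'll measure its offset in the tool frame.

```bash
python3 - <<'E'
import numpy as np
Q=np.load("pics/heldQ.npy")
for a,b in((.032,.04),(.04,.05),(.05,.06)):
    M=(np.abs(Q[...,2]+.0325)<.006)&(Q[...,0]>a)&(Q[...,0]<b)&(np.abs(Q[...,1])<.045)
    print(a,np.percentile(Q[M][:,1],[0,.5,99.5,100]))
for y in(-.015,0,.015):
    M=(np.abs(Q[...,2]+.0325)<.006)&(np.abs(Q[...,1]-y)<.006)&(Q[...,0]>.03)&(Q[...,0]<.09)
    print(y,np.percentile(Q[M][:,0],[99.5,100]),np.median(Q[M][:,2]))
E
```

```text
0.032 [-0.02682789 -0.02661255  0.02696665  0.0272052 ]
0.04 [-0.02685986 -0.02666341  0.02694127  0.02742058]
0.05 [-0.02685356 -0.02657162  0.02695802  0.02728863]
-0.015 [0.06546829 0.06549438] -0.03232936854504876
0 [0.0654829  0.06551003] -0.03234489344046413
0.015 [0.06548839 0.06552822] -0.03230998166783139
```

```bash
python3 - <<'E'
from fit import *
yaw=np.deg2rad(96.3); Rt=R(yaw); c=np.array([.4999,-.2489])-.0004*Rt[:2,0]
env.reach([*c,.19],Rt); env.movel([*c,.088],Rt,rate=.1); env.pause(.2)
f0=env.sense()["wrist_force"]; print(f0)
for z in np.arange(.085,.0665,-.0015):
    env.movel([*c,z],Rt,rate=.02); s=env.sense(); f=s["wrist_force"]-f0
    print(round(z,4),s["ee_pos"].round(4),f.round(2))
    if f[2]>3 or np.hypot(*f[:2])>8: break
print(s["t"])
E
```

```text
[-0.19898803 -0.28822298 -4.77592236]
0.085 [ 0.4998 -0.2493  0.0848] [0.6  0.44 0.34]
0.0835 [ 0.4999 -0.2493  0.0834] [ 0.03  0.93 -0.1 ]
0.082 [ 0.4999 -0.2492  0.0819] [ 0.38  0.14 -0.18]
0.0805 [ 0.4998 -0.2493  0.0804] [-0.6   0.03 -0.13]
0.079 [ 0.4999 -0.2492  0.0789] [1.21 0.24 0.37]
0.0775 [ 0.4998 -0.2492  0.0774] [0.08 0.69 0.69]
0.076 [ 0.4999 -0.2493  0.0759] [-0.12  0.04 -0.21]
0.0745 [ 0.4999 -0.2493  0.0744] [-0.33  0.54  0.38]
0.073 [ 0.4999 -0.2492  0.0729] [0.13 0.06 0.  ]
0.0715 [ 0.4998 -0.2492  0.0714] [-0.66  0.84  0.02]
0.07 [ 0.5001 -0.2493  0.0701] [-1.02  0.29  0.54]
0.0685 [ 0.5001 -0.2493  0.069 ] [-1.66  1.12  7.24]
15.675
```

```bash
python3 - <<'E'
from fit import *
s=env.sense(); c=s["ee_pos"][:2].copy(); Rt=R(np.deg2rad(96.3))
for z in np.arange(.064,.048,-.002):
    env.movel([*c,z],Rt,rate=.03); s=env.sense()
    print(round(z,4),s["ee_pos"].round(4),s["wrist_force"].round(2))
    if s["wrist_force"][2]>30 or s["ee_pos"][2]<.0523: break
env.pause(.9); s=env.sense(); print(s["ee_pos"],s["wrist_force"],s["gripper_width"],s["t"])
env.movel([*c,.0555],Rt,rate=.02); env.pause(.2); s=env.sense(); print("latched rest?",s["ee_pos"],s["wrist_force"])
E
```

```text
0.064 [ 0.5002 -0.2494  0.0646] [-3.51  1.5   5.53]
0.062 [ 0.5001 -0.2493  0.0625] [-1.48  0.74  5.29]
0.06 [ 0.5002 -0.2493  0.0606] [-1.57  2.07  5.32]
0.058 [ 0.5001 -0.2493  0.0586] [-3.34 -0.41  6.15]
0.056 [ 0.5002 -0.2493  0.0567] [-2.41  0.88  7.46]
0.054 [ 0.5001 -0.2494  0.0548] [-4.32  0.78  7.51]
0.052 [ 0.5001 -0.2494  0.0529] [-5.64  0.82  9.09]
0.05 [ 0.5002 -0.2494  0.0511] [-4.62  2.2  10.7 ]
[ 0.50014812 -0.24934591  0.05103724] [-4.6362479   2.0944418   9.54308141] 0.054024194933044015 18.625
latched rest? [ 0.5003409  -0.24943315  0.05537777] [ 0.51797065 -0.6035417  -0.92180276]
```

```bash
python3 - <<'E'
from fit import *
s=env.sense(); c=s["ee_pos"][:2].copy(); Rt=R(np.deg2rad(96.3)); ux=Rt[:2,0]
effector.release(); env.movel([*c,.16],Rt,rate=.1)
xy=np.array([.4999,-.2489])+.03*ux
env.reach([*xy,.25],Rt); env.pause(.2); p,P=shot("latched")
for nm in("stage_nest","module","module_socket"):
    print(nm,[(np.round(x["at"],4),round(x["score"],2)) for x in tip_of("wrist",nm)[:2]])
M=(P[...,2]>.08)&(P[...,2]<.108)&(np.hypot(P[...,0]-.4999,P[...,1]+.2489)<.078)
print(cv2.minAreaRect(P[M][:,:2].astype(np.float32)),np.median(P[M][:,2]),M.sum())
print("grip",rect(P,.108,.125,(.48,-.1),.06),env.sense()["t"])
E
```

```text
stage_nest []
module [(array([ 0.4991, -0.2509,  0.0506]), 0.92)]
module_socket [(array([ 0.4954, -0.1839,  0.0659]), 0.55)]
((0.5001489520072937, -0.2491120994091034), (0.05400565266609192, 0.13024647533893585), 6.292761325836182) 0.08779630842924491 3678
grip [ 4.8370e-01 -1.0080e-01  4.8900e-02  1.5900e-02  6.2571e+00  1.1630e-01
  1.0280e+03] 22.0167
```

View pics/latched.png

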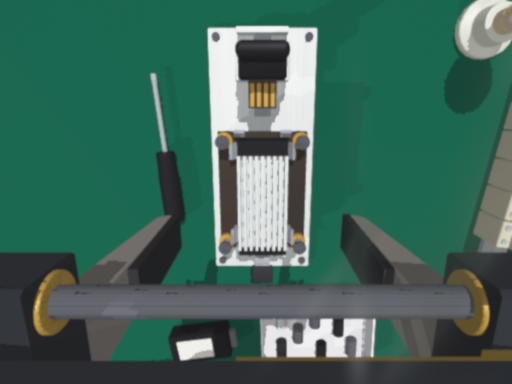

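The module sits square in the nest at (262,200). Its top is at z ≈ 0.087–0.088, so the stage is latched down. The grip is still drawn back, at (263,60). Next I'll push the slide.

```bash
python3 - <<'E'
from fit import *
Rt=R(np.deg2rad(96.3)); ux=Rt[:2,0]; o=np.array([.4999,-.2489])
g=(np.array([.4837,-.1008])-o); lat=g-(g@ux)*ux; print("grip x",g@ux,"lat",lat)
at=lambda x,z:[*(o+lat*0.5+x*ux),z]
effector.grasp(10)
env.reach(at(.192,.16),Rt); env.movel(at(.192,.1),Rt,rate=.1); env.pause(.2)
f0=env.sense()["wrist_force"]
for x in [.18,.172,.165,.155,.145,.138,.132,.128,.126,.1245,.1235,.1225,.1215,.1205,.1195]:
    env.movel(at(x,.1),Rt,rate=.04); s=env.sense(); f=(s["wrist_force"]-f0)[:2]@ux; a=(s["ee_pos"][:2]-o)@ux
    print(x,round(a,4),round(f,2))
    if f>14: break
env.pause(.3); print(env.sense()["wrist_force"]-f0)
env.movel(at(.16,.1),Rt,rate=.1); env.movel(at(.16,.2),Rt,rate=.15)
env.reach([*(o+.05*ux),.27],Rt); env.pause(.2); p,P=shot("home")
print("grip",rect(P,.108,.125,o+.105*ux,.06),"want",o+.105*ux,env.sense()["t"])
M=(P[...,2]>.08)&(P[...,2]<.105)&(np.abs((P[...,:2]-o)@ux)<.068)&(np.hypot(P[...,0]-.4999,P[...,1]+.2489)<.078)
print(cv2.minAreaRect(P[M][:,:2].astype(np.float32)),np.median(P[M][:,2]),M.sum())
E
```

```text
grip x 0.14898331334258705 lat [1.48581254e-04 1.64035231e-05]
0.18 0.1797 -0.31
0.172 0.1717 -0.86
0.165 0.1646 -0.89
0.155 0.1542 -0.23
0.145 0.1441 -0.06
0.138 0.1373 -0.43
0.132 0.1314 0.08
0.128 0.1275 0.41
0.126 0.1259 -0.4
0.1245 0.1245 1.28
0.1235 0.1234 2.75
0.1225 0.1229 3.19
0.1215 0.1228 5.43
0.1205 0.1228 8.21
0.1195 0.1227 10.77
[-2.22724109  9.15573463  3.23056886]
grip [ 4.8830e-01 -1.4520e-01  4.8800e-02  1.5100e-02  6.4357e+00  1.1630e-01
  7.3300e+02] want [ 0.4883779 -0.1445341] 32.1333
((0.49725380539894104, -0.2196880429983139), (0.053946156054735184, 0.07178709656000137), 5.6776251792907715) 0.08783406400844126 1796
```

View pics/home.png

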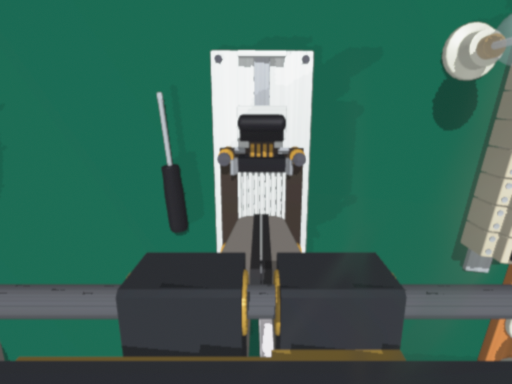

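The slide is against its end stop, with the grip at (262,127), about 105 mm from the origin. The module is still seated and latched at z ≈ 0.088, and the arm is clear, so I'll hand it in.

```bash
python3 -c "
from station import workorder; print(workorder.finish_job())"
```

```text
the job is handed in; nothing more can be done
None
```

The module is in the nest with its socket end towards the slide, the stage is latched down and the contact slide is fully home; I handed the job in with the arm clear, about 32 s into the run, but the hand-in returned no verdict.

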